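# Seam the last can and rack the batch

### The arm

A 6-joint arm with a two-finger parallel gripper is mounted at the origin on the work surface. World frame = base frame: x ahead of the robot, y to its left, z up, the work surface at z = 0. Lengths are in m, angles in rad, forces in N, time in s.
With the tool pointing down it reaches from about 0.35 to 1 m from the base axis. Payload 7.1 kg.
Tool frame: the origin (TCP) lies between the finger pads; the fingertips stand 22 mm ahead of it and the grasp point (between the pads) lies 3 mm ahead of it; z points along the fingers, y is the line along which they close (so a half turn about z gives the same grasp; the last joint's range is limited). The gripper opens to 85 mm and grips with 20 to 120 N. Pads are 22 mm wide; open, the fingers measure 114 mm over their backs; the gripper's body (76 mm by 85 mm) begins 54 mm behind the grasp point. The pads swing forward as they close: fully open they stand 13 mm farther back than shut.
Start: joints at [-1.317, 0.423, 1.63, -0, 1.089, -0.019], TCP at [0.168, -0.602, 0.253] pointing down, gripper open.
Joint ranges: [-3, 3], [-0.9, 2.11], [0.09, 2.58], [-1.31, 4.45], [0.11, 2.69], [-2.54, 2.54]. Speed limits (rad/s): [2.39, 2.39, 3.01, 3.14, 3.14, 3.14].

### API

Orientations are given as a rotation vector (axis times angle).
In Python, from rig import manip gives the robot as it stands. The module is installed in compiled form; this text tells all that it offers. Calls block until the motion is done:
- manip.move_to(position, orientation): joint-space move of the TCP to a pose.
- manip.servo_line(position, orientation=None, rate=0.15): straight line of the TCP; orientation=None keeps the orientation; rate is the mean speed in m/s.
- manip.set_joints(angles): joint-space move.
- manip.command_gripper(opening, f_grip=None): finger opening in m; f_grip is the grip in N (None keeps the last); returns when the fingers have stopped.
- manip.hold(seconds).
- manip.solve_ik(position, orientation): joint angles nearest the present ones, or None.
- manip.camera(name): name is "side" or "top" or "wrist"; returns a dict with "image" (400x640x3 uint8, red, green, blue), "fx", "fy", "cx", "cy" (pixels), "cam_to_world" (4x4, takes a point from camera to world coordinates); the wrist camera has in their place "mount" (4x4, takes a point from camera to tool coordinates, whose origin is the TCP and whose axes are the flange's). Camera axes: x right, y down, z forward; pixel columns grow to the right and rows downward; lengths in m; the calibration is good to about 2 mm. A picture is of the moment at which its call begins: read the wrist's pose just before it. There is no depth.
A pose or a line that the arm cannot do raises manip.IKError and nothing moves.
- manip.sign_off(): hands the job in; it is judged then, once.
Readings, each from a call of its own:
- manip.get_time(): time.
- manip.get_joint_positions(): joint angles.
- manip.get_joint_vel(): joint speeds.
- manip.get_tau(): joint torques, N m.
- manip.get_position(): TCP position.
- manip.get_ee_rot(): TCP orientation.
- manip.get_contact_force(): force on the tool from outside, world axes, zero at the start.
- manip.get_torque(): the same for the moment, N m.
- manip.get_width(): finger opening in m.
- manip.get_grip_force(): force on a finger pad.
Only numpy, scipy, OpenCV 4.12 (cv2) and the standard library are available. Lean on these libraries where they do the work, as an engineer would, in place of code of your own. Each camera call takes 0.05 s, during which the arm holds its last target. There are 200 camera calls.

### The job

Finish the canning: stand the gold-lidded can on the middle of the seamer's turntable, pull the sprung clamp arm down onto its lid, and turn the crank at least three full turns clockwise (seen from above) at a steady pace, each turn taking two seconds or more, without racing on past the heavy point; then lift the clamp arm beyond the point where it stays up by itself, let go of it, and take the can out. Stand it and every silver-lidded can upright in the shallow aluminium tray, leave the arm up, and leave the other things on the table where they are.

Things in the scene. Friction and masses are not known exactly. Their poses are not given: they have to be found in the camera images.
- gold_can_mid (a point): the can still to be seamed: plain metal with a GOLD lid lying loosely on it (its edge stands out 2 mm; lid and can stay together), 60 mm across, 58 mm tall, 0.2 kg; the point is its centre, half-way up, z up its axis
- gold_can: the same gold-lidded can; origin at the centre of its underside
- can1_mid (a point): an already sealed can with a SILVER lid (one to three of can1, can2, can3 are there; None if absent), 60 mm across, 58 mm tall, 0.2 kg; the point is its centre, half-way up, z up its axis
- can2_mid (a point): an already sealed can with a SILVER lid (one to three of can1, can2, can3 are there; None if absent), 60 mm across, 58 mm tall, 0.2 kg; the point is its centre, half-way up, z up its axis
- can3_mid (a point): an already sealed can with a SILVER lid (one to three of can1, can2, can3 are there; None if absent), 60 mm across, 58 mm tall, 0.2 kg; the point is its centre, half-way up, z up its axis
- can1: the same sealed can 1; origin at the centre of its underside
- can2: the same sealed can 2; origin at the centre of its underside
- can3: the same sealed can 3; origin at the centre of its underside
- turntable_top (a point): centre of the top face of the seamer's round steel turntable (80 mm across, 72 mm above the table; a dark ring, 65 mm across, marks where a can stands); it turns one to one with the crank. The point's axes are those of the seamer's green base and do not turn: z up, +x towards the column at the back, -y towards the crank
- seamer: the seamer's fixed green base, origin on the table under the turntable's centre, same axes. Bed 26 mm high; gear case 50 mm high on the -y side; column 122 mm behind the centre, 145 mm high; a steel seaming roll 25 mm across, 50 mm behind the centre, top at 130 mm. Beside a can on the turntable (+y and -y) it is free down to 72 mm height
- clamp_pivot (a point): hinge pin of the clamp arm on the seamer's column, 125 mm above the table; the arm swings about the seamer's y axis
- clamp_grip (a point): centre of the red grip at the end of the clamp arm: a bar 85 mm long (along the arm), 18 mm wide (along the seamer's y), 22 mm thick. Arm down: it lies level, 205 mm in front of the pin (to -x) and 40 mm above it, 75 mm in front of the turntable's centre. Arm fully up: it stands nearly upright over the column, 334 mm above the table
- clamp_arm (a joint): angle of the clamp arm, rad: 0 = level with its pad on a can, -0.07 = down without a can, grows as the grip is lifted, 1.4 = fully up against its stop. An over-centre spring pulls it down below 0.75 and holds it up above; about 8 N at the grip lifts it off a can, 7 N pulls it down from the stop; let go, it swings at a damped pace. It presses a can with about 12 N
- clamp_pad: the round steel pressure pad (43 mm across) under the clamp arm, 130 mm from the pin; it turns freely; origin at the centre of its pressing face, which lies flat on the lid when the arm is at 0
- crank_axis (a point): point on the vertical axis of the crank, at the middle height of its knob (122 mm above the table), 175 mm to the -y side of the turntable's centre; axes as those of the seamer's base
- crank_knob (a point): centre of the crank's upright dark wooden knob (28 mm across, 50 mm tall, 97 to 147 mm above the table), 70 mm from the crank's axis; the knob spins freely on its pin
- crank (a joint): angle of the crank, rad, grows clockwise seen from above, counts on over many turns (one turn = 6.28); at 0 the knob lies on the -x side of its axis. Starts between -1.5 and 1.5. Takes about 3.5 N at the knob on average, 7 N at one heavy point in each turn, almost none half a turn later; stays where it is left
- tray_floor (a point): centre of the inner floor (4 mm above the table) of the fixed shallow aluminium rack tray of the canner: 300 mm along its x, 150 mm along its y, rim 25 mm above the table, walls 4 mm; the cans stand in it, four in a row along its x fit easily 66 to 70 mm apart
- mug: bystander: blue mug, 80 mm across, 92 mm tall
- salt_jar: bystander: small clear jar with steel cap, 52 mm across, 85 mm tall
- bean_jar: bystander: closed amber glass jar with brass lid, 80 mm across, 135 mm tall
- bowl: bystander: white bowl, 100 mm across, 45 mm tall
- spoon: bystander: wooden spoon, 240 mm
- timer: bystander: round white kitchen timer with red dial, 64 mm across, 40 mm tall

How it is judged:
By the outcome, as a careful person would: the job done as asked, in the order asked, and still so for the second after the job is handed in, with the robot touching nothing.
Of can1, can2, can3 only 1 to 3 are there at a start; the rules pass over those that are not, and their reading is None.
At some moment in a run one of can1, can2, can3 may be knocked a few centimetres aside while the robot is not near it.
Once in a run the grip may slacken for a moment while it holds something.
It also fails if it takes over 210 s, if anything falls off the work surface, if the arm or the gripper's body presses on something with over 40 N, if the wrist force passes 120 N, or if a joint passes its speed limit or range.

## Working session

There is one attempt and no reset: what is moved stays moved. The work goes in short steps, each a Python script; the robot and the scene stay as the last script left them, time stands still between calls to the robot, and variables do not carry over. Pictures are saved under pics/ and viewed, at most 14 in all, crops included, and the job is handed in when it is done.

```bash
mkdir -p pics; python3 - <<'E'
from rig import manip
import cv2,numpy as np
for n in("top","side"):
    c=manip.camera(n);cv2.imwrite(f"pics/{n}0.png",c["image"][:,:,::-1])
    print(n,c["fx"],c["fy"],c["cx"],c["cy"],np.round(c["cam_to_world"],4).tolist())
c=manip.camera("wrist");print(np.round(c["mount"],4).tolist(),c["fx"],c["cx"],c["cy"]);print(manip.get_time(),manip.get_ee_rot(),manip.get_width())
E
```

```text
top 389.3661807160336 389.3661807160336 316.86456346485727 204.79986307662068 [[-0.0055, -0.9783, 0.2072, 0.3185], [-1.0, 0.0056, -0.0004, 0.0527], [-0.0008, -0.2072, -0.9783, 1.1134], [0.0, 0.0, 0.0, 1.0]]
side 424.27682677980573 424.27682677980573 324.979943435806 195.89776817497852 [[-0.8965, -0.2893, 0.3355, 0.1592], [-0.4429, 0.6008, -0.6655, 0.7659], [-0.009, -0.7452, -0.6668, 0.8433], [0.0, 0.0, 0.0, 1.0]]
[[-0.0001, -0.9481, -0.3179, 0.081], [1.0, -0.0002, 0.0001, -0.0009], [-0.0002, -0.3179, 0.9481, -0.1215], [0.0, 0.0, 0.0, 1.0]] 284.55247678747236 316.66868816233733 197.79082973457162
0.15 [-3.11121907e+00 -4.27026932e-01  1.95192071e-04] 0.08554016770537938
```

View pics/top0.png

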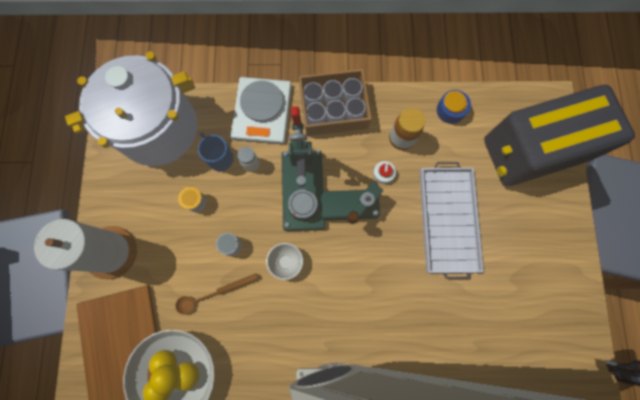

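View pics/side0.png

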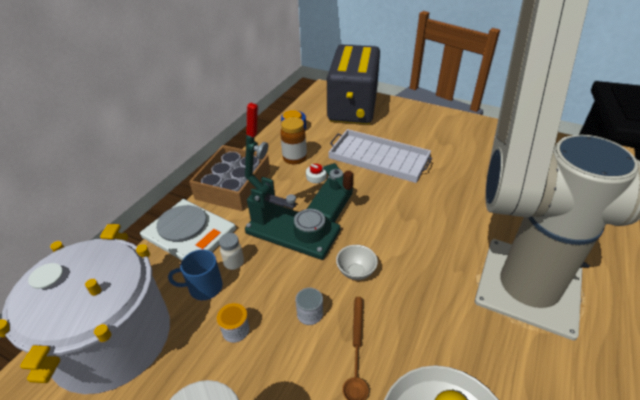

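```bash
cat > h.py <<'E'
from rig import manip
import cv2,numpy as np
from scipy.spatial.transform import Rotation as R
def pose():
    T=np.eye(4);T[:3,:3]=R.from_rotvec(manip.get_ee_rot()).as_matrix();T[:3,3]=manip.get_position();return T
def cam(n,save=None):
    P=pose();c=manip.camera(n)
    c["T"]=P@c["mount"] if n=="wrist" else np.array(c["cam_to_world"])
    if save: cv2.imwrite(f"pics/{save}.png",c["image"][:,:,::-1]); np.savez(f"pics/{save}.npz",T=c["T"],k=[c["fx"],c["fy"],c["cx"],c["cy"]])
    return c
def px(name,u,v,z):
    d=np.load(f"pics/{name}.npz");f,g,a,b=d["k"];T=d["T"]
    r=T[:3,:3]@np.array([(u-a)/f,(v-b)/g,1]);return T[:3,3]+r*(z-T[2,3])/r[2]
def proj(name,p):
    d=np.load(f"pics/{name}.npz");f,g,a,b=d["k"];T=d["T"]
    q=T[:3,:3].T@(np.array(p)-T[:3,3]);return f*q[0]/q[2]+a,g*q[1]/q[2]+b
def down(yaw): # tool z down; tool y (closing line) at world angle yaw
    y=np.array([np.cos(yaw),np.sin(yaw),0]);z=np.array([0,0,-1.]);return R.from_matrix(np.c_[np.cross(y,z),y,z]).as_rotvec()
E
python3 - <<'E'
from h import *
for n in("top","side"):cam(n,n+"1")
for k,u,v,z in[("gold",190,198,.058),("silver",228,244,.058),("tt",302,203,.072),("hub",368,199,.1),("knob",352,216,.147),("mug",215,150,.092),("salt",247,155,.085),("timer",385,172,.04),("bean",411,121,.135),("bowl",285,261,.045),
 ("tray",421,168,.025),("tray",472,168,.025),("tray",482,273,.025),("tray",428,273,.025),("base",284,152,.026),("base",282,230,.026),("base",325,230,.026),("grip",296,115,.334),("gc",368,199,.05)]:
    print(k,px("top1",u,v,z).round(3))
c=cv2.imread("pics/top1.png")[90:290,170:490];cv2.imwrite("pics/topc.png",cv2.resize(c,None,fx=2.5,fy=2.5,interpolation=cv2.INTER_CUBIC))
E
```

```text
gold [0.563 0.405 0.058]
silver [0.435 0.294 0.058]
tt [0.544 0.093 0.072]
hub [ 0.548 -0.084  0.1  ]
knob [ 0.494 -0.036  0.147]
mug [0.691 0.333 0.092]
salt [0.679 0.245 0.085]
timer [ 0.641 -0.144  0.04 ]
bean [ 0.755 -0.202  0.135]
bowl [0.389 0.14  0.045]
tray [ 0.657 -0.252  0.025]
tray [ 0.656 -0.4    0.025]
tray [ 0.354 -0.401  0.025]
tray [ 0.355 -0.253  0.025]
base [0.708 0.148 0.026]
base [0.477 0.151 0.026]
base [0.476 0.03  0.026]
grip [0.681 0.096 0.334]
gc [ 0.559 -0.091  0.05 ]
```

View pics/topc.png

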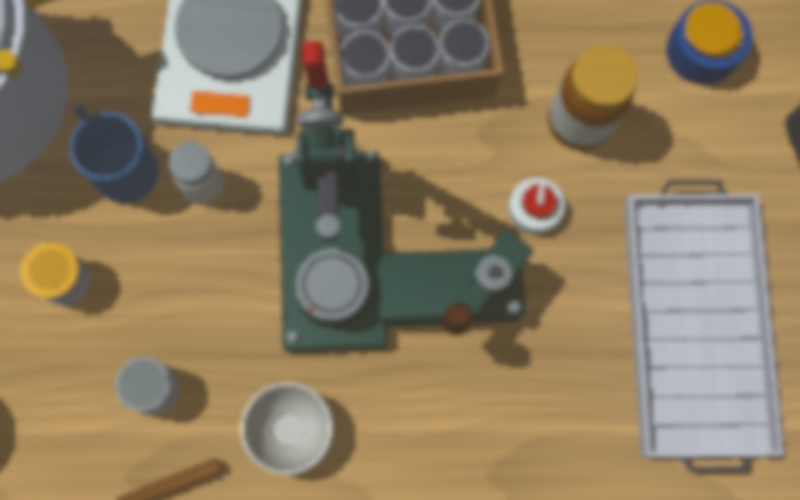

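```bash
python3 - <<'E'
from h import *
for yaw in(np.pi/2,-np.pi/2):
  for p in([.56,.40,.033],[.544,.093,.105],[.495,-.036,.122],[.5,-.326,.037],[.435,.294,.04],[.67,.093,.35],[.45,.093,.17]):
    q=manip.solve_ik(p,down(yaw));print(yaw,p,None if q is None else np.round(q,2))
E
```

```text
1.5707963267948966 [0.56, 0.4, 0.033] [ 0.6   0.79  1.57 -0.    0.79 -0.97]
1.5707963267948966 [0.544, 0.093, 0.105] [ 0.15  0.53  1.88 -0.    0.73 -1.42]
1.5707963267948966 [0.495, -0.036, 0.122] [-0.1   0.44  1.99 -0.    0.7  -1.67]
1.5707963267948966 [0.5, -0.326, 0.037] [-0.6   0.69  1.79 -0.    0.66 -2.17]
1.5707963267948966 [0.435, 0.294, 0.04] [ 0.57  0.62  1.95 -0.    0.57 -1.  ]
1.5707963267948966 [0.67, 0.093, 0.35] [ 0.12  0.42  1.41 -0.    1.31 -1.45]
1.5707963267948966 [0.45, 0.093, 0.17] [ 0.18  0.31  2.05 -0.    0.78 -1.39]
-1.5707963267948966 [0.56, 0.4, 0.033] [ 0.6   0.79  1.57 -0.    0.79  2.17]
-1.5707963267948966 [0.544, 0.093, 0.105] [ 0.15  0.53  1.88 -0.    0.73  1.72]
-1.5707963267948966 [0.495, -0.036, 0.122] [-0.1   0.44  1.99 -0.    0.7   1.47]
-1.5707963267948966 [0.5, -0.326, 0.037] [-0.6   0.69  1.79 -0.    0.66  0.97]
-1.5707963267948966 [0.435, 0.294, 0.04] [ 0.57  0.62  1.95 -0.    0.57  2.14]
-1.5707963267948966 [0.67, 0.093, 0.35] [ 0.12  0.42  1.41 -0.    1.31  1.69]
-1.5707963267948966 [0.45, 0.093, 0.17] [ 0.18  0.31  2.05 -0.    0.78  1.75]
```

```bash
python3 - <<'E'
from h import *
D=down(np.pi/2)
manip.move_to([.49,.0,.25],D);cam("wrist","w_seam")
manip.move_to([.52,.35,.2],D);cam("wrist","w_gold");print(manip.get_time())
a=cv2.imread("pics/w_seam.png");cv2.imwrite("pics/w_seamc.png",cv2.resize(a,(800,500),interpolation=cv2.INTER_CUBIC))
E
```

```text
4.1083
```

View pics/w_seamc.png

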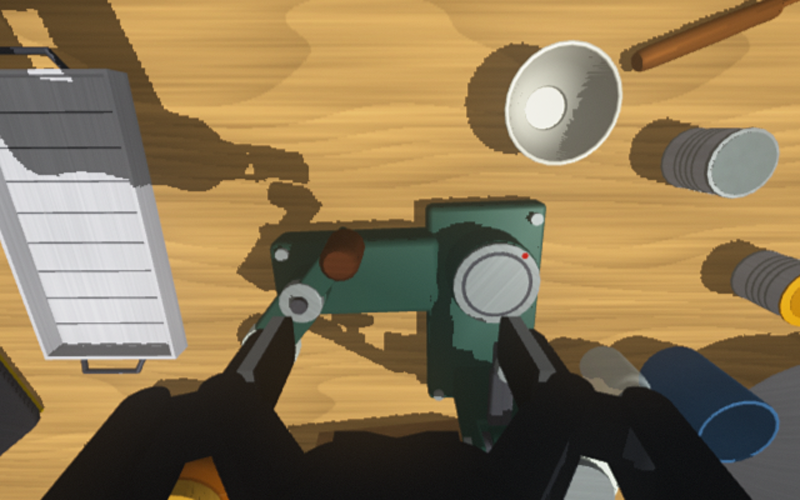

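View pics/w_gold.png

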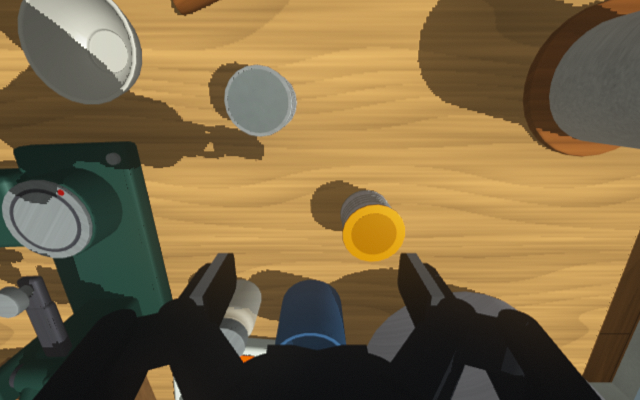

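```bash
python3 - <<'E'
from h import *
for n,k,u,v,z in[("w_seam","tt",397.6,226.4,.072),("w_seam","knob",273,210.4,.147),("w_seam","hub",240,242,.097),("w_gold","gold",373.5,233,.058),("w_gold","silver",260,100.5,.058),("w_gold","tt",46,218,.072),
 ("w_seam","bs",342,164,.026),("w_seam","bs",436,163,.026),("w_seam","bsend",344,318,.026)]:print(n,k,px(n,u,v,z).round(4))
def seg(n,lo,hi,z,box):
    a=cv2.cvtColor(cv2.imread(f"pics/{n}.png"),cv2.COLOR_BGR2HSV);m=cv2.inRange(a,lo,hi);b=np.zeros_like(m);x0,y0,x1,y1=box;b[y0:y1,x0:x1]=m[y0:y1,x0:x1]
    cnt=max(cv2.findContours(b,cv2.RETR_EXTERNAL,cv2.CHAIN_APPROX_NONE)[0],key=cv2.contourArea);e=cv2.fitEllipse(cv2.convexHull(cnt));print(e[0],px(n,*e[0],z).round(4))
seg("w_gold",(18,150,120),(30,255,255),.058,(330,195,420,270))
E
```

```text
w_seam tt [0.5428 0.093  0.072 ]
w_seam knob [ 0.4938 -0.0369  0.147 ]
w_seam hub [ 0.5495 -0.0824  0.097 ]
w_gold gold [0.564  0.4074 0.058 ]
w_gold silver [0.4359 0.2999 0.058 ]
w_gold tt [0.5413 0.0926 0.072 ]
w_seam bs [0.4796 0.0313 0.026 ]
w_seam bs [0.4785 0.1469 0.026 ]
w_seam bsend [0.7131 0.0406 0.026 ]
(373.5923156738281, 233.08026123046875) [0.5641 0.4075 0.058 ]
```

```bash
python3 - <<'E'
from h import *
D=down(np.pi/2)
g=[.564,.407]
manip.command_gripper(.085,40)
manip.move_to(g+[.12],D);manip.servo_line(g+[.034],D)
manip.command_gripper(.03,45);print(manip.get_width(),manip.get_grip_force())
manip.servo_line(g+[.16],D)
D2=down(np.pi/2+.025)
manip.servo_line([.543,.0935,.16],D2,rate=.2)
print(manip.get_width(),manip.get_grip_force(),manip.get_position(),manip.get_time())
cam("wrist","w_held")
E
```

```text
0.05888420883179024 48.69881808757782
0.05918052966633079 48.697054982185364 [0.54312687 0.09418738 0.16002271] 8.6333
```

View pics/w_held.png

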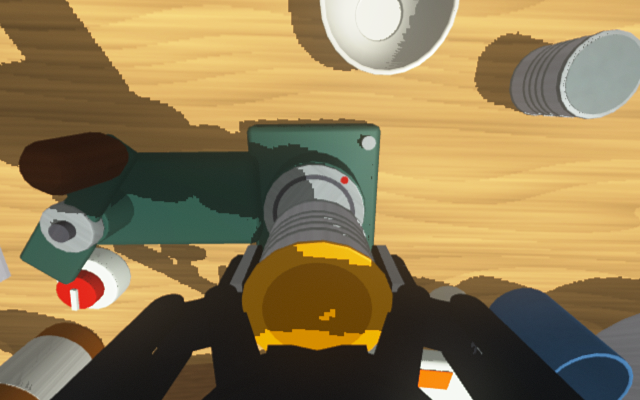

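```bash
python3 - <<'E'
from h import *
print(px("w_held",317,297,.184),px("w_held",314,207,.072), proj("w_held",[.543,.0935,.072]),proj("w_held",[.503,.0935,.072]),proj("w_held",[.543,.0535,.072]),proj("w_held",[.543,.1335,.072]))
E
```

```text
[0.53567856 0.09474282 0.184     ] [0.53824733 0.0926018  0.072     ] (np.float64(314.9986599732866), np.float64(212.6550012226694)) (np.float64(316.2757355311712), np.float64(162.7777204956274)) (np.float64(264.37705102657196), np.float64(211.44817777648174)) (np.float64(365.46859066273964), np.float64(213.85820864635306))
```

```bash
python3 - <<'E'
from h import *
print(px("w_held",317,241.5,.184),px("w_held",243,300,.184),px("w_held",392,300,.184))
a=cv2.imread("pics/w_held.png")[140:260,220:400];cv2.imwrite("pics/hc.png",cv2.resize(a,None,fx=4,fy=4,interpolation=cv2.INTER_CUBIC))
E
```

```text
[0.51035531 0.09408236 0.184     ] [0.53793268 0.06432855 0.184     ] [0.53636768 0.12565025 0.184     ]
```

View pics/hc.png

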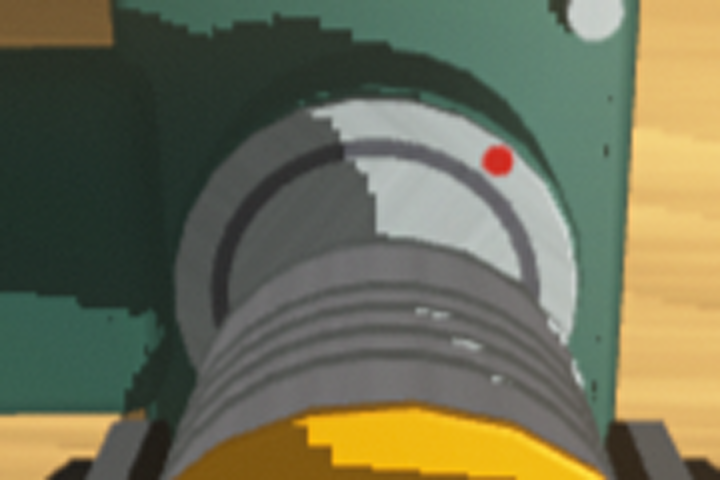

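```bash
python3 - <<'E'
from h import *
D2=down(np.pi/2+.025)
manip.servo_line([.5445,.092,.125],D2);manip.servo_line([.5445,.092,.108],D2,rate=.05)
f0=manip.get_contact_force();z=.108
while z>.1035:
    z-=.0005;manip.servo_line([.5445,.092,z],D2,rate=.02)
    f=manip.get_contact_force()
    if f[2]-f0[2]>3: break
print(z,f0,f,manip.get_time())
manip.command_gripper(.085);manip.servo_line([.5445,.092,.19],D2)
manip.servo_line([.47,.05,.24],D2,rate=.25);cam("wrist","w_placed");print(manip.get_time())
E
```

```text
0.1075 [-0.24244355  0.14979032 -2.05608526] [-1.21216478 -0.03399159  2.21864672] 9.8083
11.4917
```

View pics/w_placed.png

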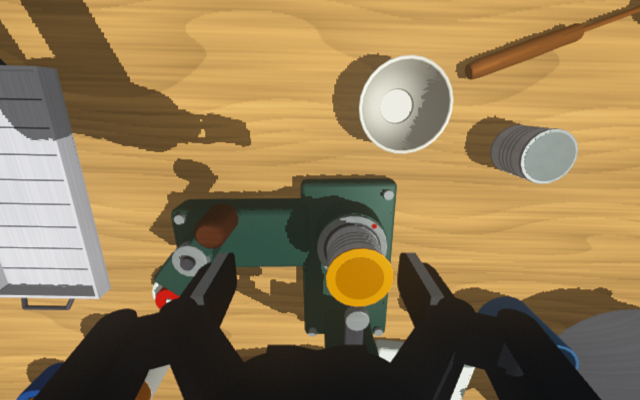

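```bash
python3 - <<'E'
from h import *
a=cv2.cvtColor(cv2.imread("pics/w_placed.png"),cv2.COLOR_BGR2HSV);m=cv2.inRange(a,(15,150,120),(32,255,255));b=np.zeros_like(m);b[235:320,315:405]=m[235:320,315:405]
cnt=max(cv2.findContours(b,cv2.RETR_EXTERNAL,cv2.CHAIN_APPROX_NONE)[0],key=cv2.contourArea);e=cv2.fitEllipse(cv2.convexHull(cnt));print(e,px("w_placed",*e[0],.130))
for dx,dy in((-.04,0),(0,-.04),(0,.04)):print(proj("w_placed",[.5435+dx,.0928+dy,.072]))
c=cv2.imread("pics/w_placed.png")[195:315,300:420];cv2.imwrite("pics/pc.png",cv2.resize(c,None,fx=5,fy=5,interpolation=cv2.INTER_CUBIC))
E
```

```text
((359.35650634765625, 277.0634460449219), (58.16001892089844, 68.54158782958984), 81.47396850585938) [0.54337241 0.092863   0.13      ]
(np.float64(354.3871305895566), np.float64(214.87545077426128))
(np.float64(316.9648665725418), np.float64(246.683685417679))
(np.float64(387.06171435084025), np.float64(248.19129371917944))
```

View pics/pc.png

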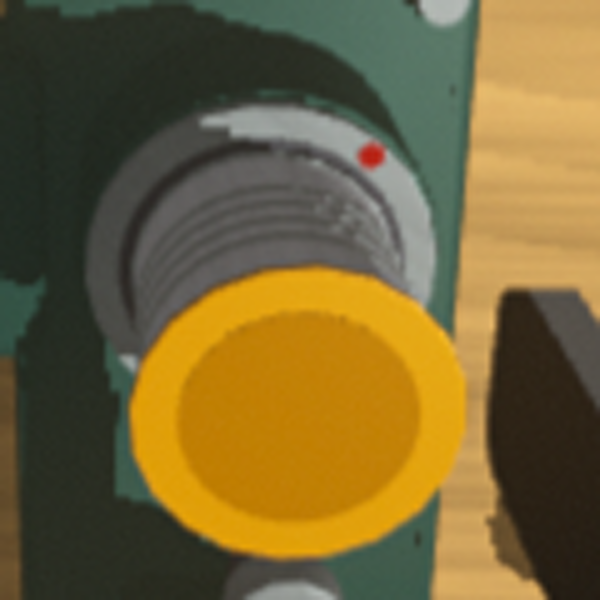

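```bash
cat >> h.py <<'E'
YAW=.025;TT=np.array([.5435,.0928]);ex=np.array([np.cos(YAW),np.sin(YAW)]);PIN=TT+.122*ex;AX=TT+.175*np.array([np.sin(YAW),-np.cos(YAW)])
D2=down(np.pi/2+YAW)
def grip(a,s=.015):
    x=-(.205+s)*np.cos(a)+.04*np.sin(a);z=(.205+s)*np.sin(a)+.04*np.cos(a)
    return [*(PIN+x*ex),.125+z+.003]
def swing(a0,a1,s=.015,rate=.1,fmax=30):
    n=int(abs(a1-a0)/.08)+1;F=[]
    for a in np.linspace(a0,a1,n+1)[1:]:
        manip.servo_line(grip(a,s),D2,rate=rate);f=manip.get_contact_force();F.append(f.round(1).tolist())
        if np.linalg.norm(f)>fmax: print("HIGH",a,f);break
    print(F)
E
python3 - <<'E'
from h import *
p=grip(1.4);print(p)
manip.servo_line([.47,.05,.48],D2,rate=.25);manip.servo_line(p[:2]+[.47],D2,rate=.2);c=cam("side","side2")
cv2.imwrite("pics/side2c.png",cv2.resize(c["image"][30:270,130:450,::-1],None,fx=2,fy=2))
manip.servo_line(p,D2,rate=.1)
manip.command_gripper(.005,25);print(manip.get_width(),manip.get_grip_force(),manip.get_contact_force(),manip.get_time())
E
```

```text
[np.float64(0.6674864618995325), np.float64(0.09590030747179225), np.float64(0.35159762631347086)]
0.017630552590765326 26.755918264389038 [0.47619804 0.11478504 0.54081071] 15.7667
```

View pics/side2c.png

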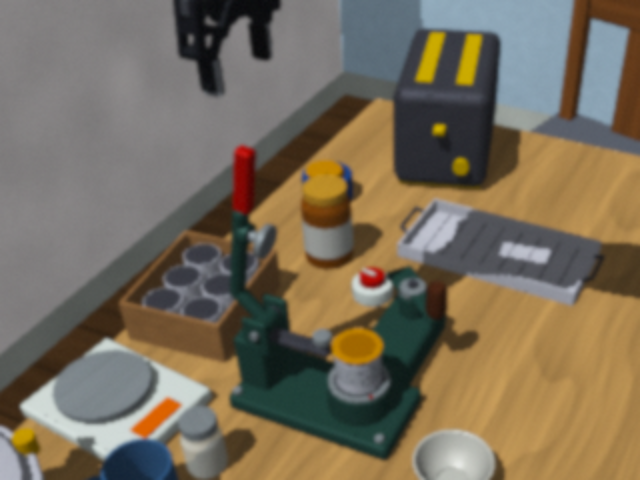

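The side view shows the can on the turntable, the arm up, and the width reading (17.6 mm) confirms I hold the 18 mm grip. Swing it down.

```bash
python3 - <<'E'
from h import *
swing(1.4,.02)
print(manip.get_width(),manip.get_time())
E
```

```text
[[5.1, 0.2, -4.1], [6.1, -2.2, -3.4], [5.8, -2.2, -5.6], [5.4, -3.1, -4.5], [5.0, -4.9, -5.3], [4.5, -6.2, -3.0], [3.9, -6.2, -3.0], [3.4, -8.0, -2.1], [1.2, -8.4, -1.3], [0.2, -8.4, -0.7], [-0.8, -10.6, -1.4], [0.1, -11.7, -2.6], [-0.3, -10.6, -3.1], [-0.9, -13.6, -3.4], [0.1, -13.5, -3.4], [0.3, -14.4, -5.4], [-1.0, -15.6, -5.0], [0.2, -15.6, -5.2]]
0.01758883889287635 21.6167
```

```bash
python3 - <<'E'
from h import *
manip.command_gripper(.06);p=grip(.02);print(manip.get_contact_force())
manip.servo_line(p[:2]+[.26],D2,rate=.15)
manip.servo_line([.47,-.02,.27],D2,rate=.2);cam("wrist","w_clamp");print(manip.get_time())
E
```

```text
[-0.46917041 -0.1395658   0.83395822]
23.6
```

View pics/w_clamp.png

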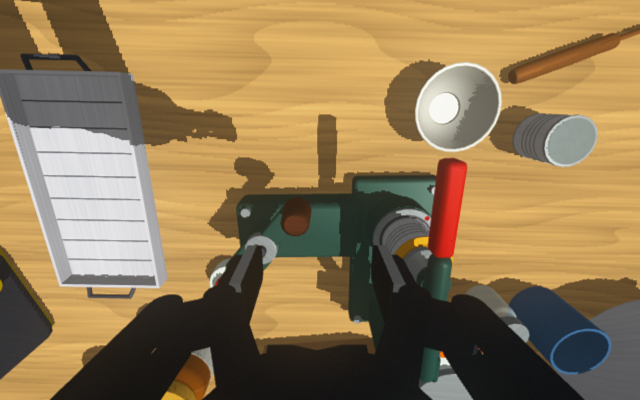

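```bash
python3 - <<'E'
from h import *
a=px("w_clamp",451.5,163,.176);b=px("w_clamp",440.5,254,.176);print(a,b,np.arctan2(*(b-a)[[1,0]]),"model",grip(0,.0425),grip(0,-.0425))
print(px("w_clamp",293,221,.147),px("w_clamp",262,244,.1),AX)
E
```

```text
[0.42788846 0.0832241  0.176     ] [0.50649485 0.08759937 0.176     ] 0.05560312792708776 model [np.float64(0.41803921670739935), np.float64(0.08966282681270359), np.float64(0.168)] [np.float64(0.5030126555908341), np.float64(0.09178760546545414), np.float64(0.168)]
[ 0.49144874 -0.04046728  0.147     ] [ 0.54099478 -0.07959181  0.1       ] [ 0.54787454 -0.08214532]
```

```bash
cat > crank.py <<'E'
from h import *
K=np.array([.4925,-.0385]);C=np.array([.550,-.082]);zk=.128
manip.command_gripper(.085)
manip.move_to([*K,.2],D2);manip.servo_line([*K,zk],D2,rate=.1)
manip.command_gripper(.01,45);print(manip.get_width(),manip.get_contact_force(),manip.get_position())
K=np.array(manip.get_position()[:2]);d=K-C;q0=np.arctan2(d[1],-d[0]);print("q0",q0,np.hypot(*d))
t0=manip.get_time();dq=np.radians(12);n=int(np.ceil(3.35*2*np.pi/dq));log=[]
for i in range(1,n+1):
    q=q0+i*dq;e=np.array([-np.cos(q),np.sin(q)])
    manip.servo_line([*(C+.07*e),zk],D2,rate=.06)
    f=manip.get_contact_force();fr=f[:2]@e;C=C+np.clip(fr,-15,15)*4e-5*e
    w=manip.get_width()
    if i%6==0: log.append([round(x,1) for x in(np.degrees(q),fr,f[:2]@[np.sin(q),np.cos(q)],f[2],manip.get_time()-t0)]+[round(w*1e3,1),(C*1e3).round(1).tolist()])
    if not .022<w<.034 or np.linalg.norm(f)>50: print("STOP",q,f,w);break
print(*log,sep="\n")
cam("wrist","w_crank")
E
python3 crank.py
```

```text
0.02758065274149786 [ 0.58607445 -1.00114933  5.06452654] [ 0.49342092 -0.03859412  0.12860463]
q0 0.6544007879612551 0.07131102809280089
[np.float64(109.5), np.float64(-6.9), np.float64(3.0), np.float64(9.5), 2.4, 27.6, [549.7, -82.6]]
[np.float64(181.5), np.float64(-4.8), np.float64(-0.2), np.float64(12.5), 4.7, 27.6, [548.6, -83.2]]
[np.float64(253.5), np.float64(-0.2), np.float64(2.6), np.float64(11.5), 7.1, 27.6, [548.3, -83.1]]
[np.float64(325.5), np.float64(-0.3), np.float64(6.0), np.float64(14.7), 9.4, 27.6, [548.2, -83.2]]
[np.float64(397.5), np.float64(2.7), np.float64(6.0), np.float64(9.4), 11.8, 27.4, [547.8, -83.1]]
[np.float64(469.5), np.float64(-1.1), np.float64(2.2), np.float64(7.8), 14.1, 27.2, [547.7, -83.1]]
[np.float64(541.5), np.float64(-0.1), np.float64(-0.4), np.float64(9.5), 16.5, 27.4, [547.7, -83.1]]
[np.float64(613.5), np.float64(0.9), np.float64(2.3), np.float64(9.5), 18.8, 27.2, [547.7, -83.2]]
[np.float64(685.5), np.float64(-2.2), np.float64(6.5), np.float64(13.6), 21.2, 27.3, [547.8, -83.1]]
[np.float64(757.5), np.float64(1.5), np.float64(6.1), np.float64(9.1), 23.5, 27.3, [547.8, -83.0]]
[np.float64(829.5), np.float64(-1.1), np.float64(2.1), np.float64(8.6), 25.9, 27.5, [547.7, -83.0]]
[np.float64(901.5), np.float64(-1.0), np.float64(0.0), np.float64(9.3), 28.2, 27.4, [547.7, -83.0]]
[np.float64(973.5), np.float64(1.5), np.float64(1.8), np.float64(10.0), 30.6, 27.5, [547.8, -83.1]]
[np.float64(1045.5), np.float64(-0.8), np.float64(6.2), np.float64(14.6), 32.9, 27.2, [547.8, -83.1]]
[np.float64(1117.5), np.float64(2.4), np.float64(5.9), np.float64(9.1), 35.3, 27.2, [547.8, -83.0]]
[np.float64(1189.5), np.float64(-0.4), np.float64(2.9), np.float64(9.4), 37.6, 27.4, [547.7, -83.0]]
```

```bash
sed -i 's|^def grip(a|GX=np.array([np.cos(.04),np.sin(.04)])\ndef grip(a|; s|(PIN+x\*ex)|(PIN+x*GX)|' h.py; python3 - <<'E'
from h import *
manip.command_gripper(.06);P=manip.get_position()
manip.servo_line([P[0],P[1],.27],D2,rate=.15)
p=grip(0);manip.servo_line([*p[:2],.27],D2,rate=.25);manip.servo_line(p,D2,rate=.12)
manip.command_gripper(.005,35);print(manip.get_width(),manip.get_contact_force(),manip.get_time())
swing(0,1.37,rate=.12)
print(manip.get_width(),manip.get_time())
E
```

```text
0.017807675733610615 [-1.10277401  9.0039382   3.41628023] 69.4667
[[1.8, 10.0, -7.6], [-0.2, 8.3, -7.9], [-0.9, 7.6, -6.0], [-2.8, 7.0, -4.8], [-4.9, 6.4, -2.2], [-5.7, 6.0, -0.6], [-6.9, 4.8, 2.1], [-7.7, 4.8, 4.0], [-7.4, 3.6, 6.0], [-6.3, 3.1, 7.6], [-5.4, 2.6, 7.4], [-3.8, 0.6, 8.8], [-3.0, 0.6, 9.2], [-1.1, 0.8, 9.9], [-0.0, -0.3, 9.7], [1.4, -0.4, 8.9], [2.4, -0.0, 9.1], [3.9, -0.8, 10.1]]
0.017107735910914156 74.7167
```

```bash
python3 - <<'E'
from h import *
manip.command_gripper(.06);P=manip.get_position()
manip.servo_line([P[0],P[1],.47],D2,rate=.2);c=cam("side","side3")
manip.servo_line([.45,.07,.3],D2,rate=.25);d=cam("wrist","w_up");print(manip.get_time())
im=np.vstack([c["image"][60:260,150:450,::-1],d["image"][120:320,200:500,::-1]]);cv2.imwrite("pics/after.png",cv2.resize(im,None,fx=1.5,fy=1.5))
E
```

```text
77.275
```

View pics/after.png

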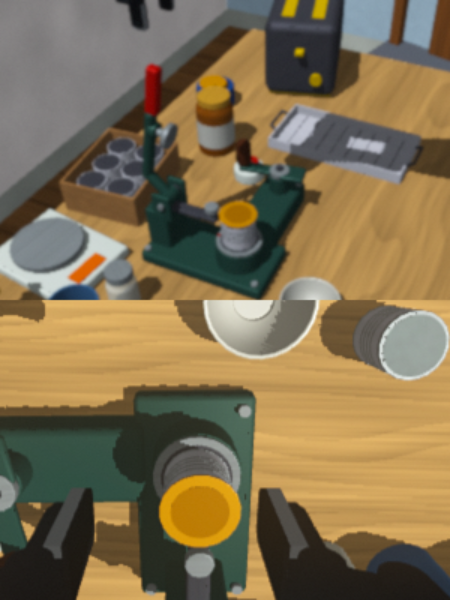

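```bash
cat >> h.py <<'E'
D=down(np.pi/2)
def place(xy,z0):
    z=z0+.005
    manip.servo_line([*xy,z0+.03],D,rate=.12);manip.servo_line([*xy,z],D,rate=.05);f0=manip.get_contact_force()[2]
    while z>z0-.006:
        z-=.0007;manip.servo_line([*xy,z],D,rate=.02)
        if manip.get_contact_force()[2]-f0>3: break
    print("placed z",z,manip.get_width(),manip.get_grip_force());manip.command_gripper(.085);manip.servo_line([*xy,.18],D,rate=.15)
E
python3 - <<'E'
from h import *
print(px("w_up",333.3,260.7,.13))
manip.command_gripper(.085)
manip.servo_line([.544,.0925,.2],D2,rate=.2);manip.servo_line([.544,.0925,.107],D2,rate=.1)
manip.command_gripper(.03,50);print(manip.get_width())
manip.servo_line([.544,.0925,.21],D2,rate=.12);manip.servo_line([.46,0,.22],D,rate=.15);manip.servo_line([.555,-.3265,.17],D,rate=.2)
print(manip.get_width(),manip.get_grip_force(),manip.get_time());cam("wrist","w_tr");cv2.imwrite("pics/w_trc.png",cv2.imread("pics/w_tr.png")[0:400,100:540])
E
```

```text
[0.54410345 0.09260247 0.13      ]
0.0591688766280191
0.05883210928872683 53.99436593055725 83.7917
```

View pics/w_trc.png

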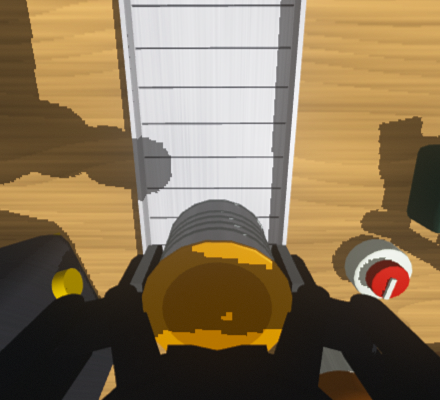

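```bash
python3 - <<'E'
from h import *
place([.555,-.3265],.039)
manip.servo_line([.46,0,.26],D,rate=.3)
manip.servo_line([.41,.27,.2],D,rate=.3);d=cam("wrist","w_silv");c=cam("top","top2");print(manip.get_time())
im=np.vstack([c["image"][90:290,170:490,::-1],d["image"][100:300,160:480,::-1]]);cv2.imwrite("pics/silv.png",cv2.resize(im,None,fx=1.5,fy=1.5))
E
```

```text
placed z 0.0398 0.059261789490678916 54.02298152446747
90.95
```

View pics/silv.png

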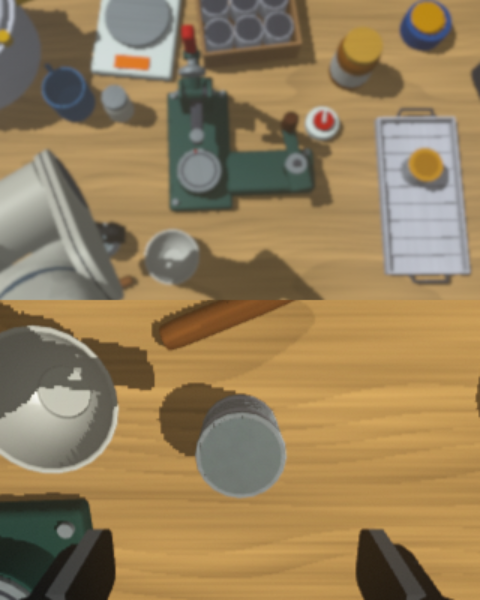

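```bash
python3 - <<'E'
from h import *
s=px("w_silv",320,202.7,.058);print(s);xy=s[:2]
manip.servo_line([*xy,.13],D,rate=.15);manip.servo_line([*xy,.034],D,rate=.1)
manip.command_gripper(.03,50);print(manip.get_width(),manip.get_grip_force())
manip.servo_line([*xy,.2],D,rate=.15);manip.servo_line([.43,0,.24],D,rate=.2);manip.servo_line([.455,-.3265,.17],D,rate=.25)
w=manip.get_width();print(w,manip.get_grip_force(),manip.get_position(),manip.get_time());cam("wrist","w_tr2")
# compare with view of held gold can: silhouette front edge position should match
if .055<w<.064: place([.455,-.3265],.039)
print(manip.get_time())
E
```

```text
[0.42086005 0.27276178 0.058     ]
0.05895177183770293 52.88896679878235
0.059102160044772374 54.008116722106934 [ 0.45493271 -0.32535556  0.17013388] 97.3167
placed z 0.038400000000000004 0.05949840285217233 54.36986446380615
102.4833
```

```bash
python3 - <<'E'
from h import *
manip.servo_line([.42,.05,.3],D,rate=.25);manip.hold(.5);cam("wrist","w_fin");cam("top","top3")
a=cv2.imread("pics/w_fin.png");b=cv2.imread("pics/top3.png");o=cv2.imread("pics/top2.png")
def ell(im,n,lo,hi,box,z):
    h=cv2.cvtColor(im,cv2.COLOR_BGR2HSV);x0,y0,x1,y1=box;m=cv2.inRange(h,lo,hi)[y0:y1,x0:x1]
    c=cv2.findContours(m,cv2.RETR_EXTERNAL,cv2.CHAIN_APPROX_NONE,offset=(x0,y0))[0]
    if not c: print(n,"none");return
    c=max(c,key=cv2.contourArea);e=cv2.fitEllipse(c);print(n,np.round(e[0],1),np.round(e[1],1),px(n,*e[0],z).round(3))
ell(b,"top3",(15,120,80),(32,255,255),(415,160,490,280),.062)
ell(b,"top3",(0,170,80),(8,255,255),(280,95,315,135),.334)
ell(o,"top2",(0,170,80),(8,255,255),(280,95,315,135),.334)
g=cv2.cvtColor(b,cv2.COLOR_BGR2GRAY).astype(int);t=np.abs(g-cv2.imread("pics/top2.png",0).astype(int))[165:280,415:490]
m=(t>25).astype(np.uint8);n,_,st,ce=cv2.connectedComponentsWithStats(m)
for i in range(1,n):
    if st[i,4]>40: print(st[i],ce[i]+[415,165],px("top3",*(ce[i]+[415,165]),.05).round(3))
print("expect silver lid px",proj("top3",[.455,-.3265,.062]),"mean local",b[int(proj("top3",[.455,-.3265,.062])[1]),int(proj("top3",[.455,-.3265,.062])[0])])
print(manip.get_time(),manip.get_contact_force())
E
```

```text
top3 [453.5 199.7] [20.1 22. ] [ 0.553 -0.326  0.062]
top3 [294.4 111.1] [7.4 9. ] [0.69  0.1   0.334]
top2 [294.5 111. ] [7.5 9.1] [0.69  0.1   0.334]
[ 24  60  34  27 670] [455.54328358 238.04776119] [ 0.448 -0.327  0.05 ]
[  0  98  52  17 695] [438.10647482 271.87338129] [ 0.357 -0.273  0.05 ]
expect silver lid px (np.float64(456.5820863092533), np.float64(235.06389835500207)) mean local [121 120 112]
104.8167 [-1.00318471  0.5636082   0.86671492]
```

```bash
python3 -c "
from rig import manip
print(manip.sign_off())"
```

```text
the job is handed in; nothing more can be done
None
```

I seamed the gold-lidded can with about 3.4 clockwise turns at roughly 12 s per turn, left the clamp arm up, stood the gold can and the one silver can I found in the tray, and handed the job in at about 105 s. My picture limit was used up by then, so I confirmed the gold can and the clamp arm by colour detection. The silver can's place in the tray rests on where I put it and the change in the top-camera picture.

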